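# Find the free door of the spice cupboard and swing it wide open

## Task

Open the little spice cupboard so that I can get at the jars: one of its two doors is caught on a stiff catch inside, so pull gently on a handle to feel which one is free, and stop at once if a door holds back. Swing the free door wide open by its handle, about square to the front or further, leave the caught door shut, and do not disturb the other things.

Things in the scene. Friction and masses are not known exactly. Their poses are not given: they have to be found in the camera images.
- cupboard: little brown wooden cupboard fixed to the worktop, 340 wide (y) x 170 deep (x) x 200 high, two doors side by side in its front, each 164 wide, 190 high, 14 thick; spice jars inside. Origin: centre of its underside; x to its back, y to its left as seen from the robot. One door, left or right by chance and not to be seen while both are shut, is hooked to a stiff catch inside
- left_door (a joint): angle of the left door, rad: 0 shut, 1.57 square to the front, 1.75 end stop; opens towards the robot, clockwise seen from above, about an upright hinge at the cupboard's +y side; it stays where it is left. Free, it needs under 3 N at the handle all the way. Caught, it is as light for the first 4 mm, then drags with 7 to 30 N, growing, for 15 mm or so until the catch strikes a hard stop; pushed back, it shuts lightly
- left_hinge (a point): point on the hinge axis of the left door at the height of its handle bar (172 above the worktop); fixed to the cupboard, axes as the cupboard's. Wall cabinets and a hood hang above the rear half of the worktop, about 640 above it
- left_grip (a point): middle of the left door's handle bar: a level round steel bar, 10 thick and 80 long along the door's width, 28 below the cupboard's top, its centre line 42 in front of the door's face (37 clear behind the bar), 112 from the hinge along the door and 49 in front of the hinge axis. It turns with the door; its axes are the cupboard's when the door is shut
- right_door (a joint): angle of the right door, rad: 0 shut, 1.57 square to the front, 1.75 end stop; opens towards the robot, anticlockwise seen from above, about an upright hinge at the cupboard's -y side; it stays where it is left. Free, it needs under 3 N at the handle all the way. Caught, it is as light for the first 4 mm, then drags with 7 to 30 N, growing, for 15 mm or so until the catch strikes a hard stop; pushed back, it shuts lightly
- right_hinge (a point): point on the hinge axis of the right door at the height of its handle bar (172 above the worktop); fixed to the cupboard, axes as the cupboard's. Wall cabinets and a hood hang above the rear half of the worktop, about 640 above it
- right_grip (a point): middle of the right door's handle bar: a level round steel bar, 10 thick and 80 long along the door's width, 28 below the cupboard's top, its centre line 42 in front of the door's face (37 clear behind the bar), 112 from the hinge along the door and 49 in front of the hinge axis. It turns with the door; its axes are the cupboard's when the door is shut
- mug_b_mid (a point): green and white mug, 92 wide, 127 with its handle, 93 high, standing on the cupboard's roof; the point lies at half its height; a bystander, leave it alone
- honey_jar_mid (a point): honey jar, 64 across, 98 high, on the worktop to the right; the point lies at half its height; a bystander, leave it alone
- salt_shaker_mid (a point): salt shaker, 44 across, 90 high, standing on the cupboard's roof; the point lies at half its height; a bystander, leave it alone
- tin_small_mid (a point): small tin, 57 across, 72 high, on the worktop left of the cupboard; the point lies at half its height; a bystander, leave it alone
- pepper_mill_mid (a point): dark wooden pepper mill, 58 across, 150 high, left of the cupboard; the point lies at half its height; a bystander, leave it alone
- teaspoon_mid (a point): teaspoon, 130 long, lying on the worktop to the left; the point lies at half its height; a bystander, leave it alone

How it is judged:
By the outcome, as a careful person would: the job done as asked, in the order asked, and still so for the second after the job is handed in, with the robot touching nothing.
It also fails if it takes over 72 s, if anything falls off the work surface, if the arm or the gripper's body presses on something with over 40 N, if the wrist force passes 120 N, or if a joint passes its speed limit or range.

## Robot

A 7-joint arm with a two-finger parallel gripper is mounted at the origin on a cart in front of the work surface, level with it; the furniture and walls round the work are solid. World frame = base frame: x ahead of the robot, y to its left, z up, the work surface at z = 0. Lengths are in m, angles in rad, forces in N, time in s.
With the tool pointing down it reaches from about 0.425 to 0.925 m from the base axis. Payload 6.8 kg.
Tool frame: the origin (TCP) lies at the very end of the fingers, on their centre line; the grasp point (between the pads) lies 19 mm behind it (r.tcp_to_grasp is the distance from the TCP to the grasp point, in m); z points along the fingers, y is the line along which they close (so a half turn about z gives the same grasp; the last joint's range is limited). The gripper opens to 85 mm and grips with 20 to 120 N. Pads are 22 mm wide; open, the fingers measure 114 mm over their backs; the gripper's body (76 mm by 85 mm) begins 54 mm behind the grasp point. The pads swing forward as they close: fully open they stand 13 mm farther back than shut.
Start: joints at [-1.283, 0.477, 0.022, 1.555, -0.011, 1.109, -0.083], TCP at [0.26, 0.623, 0.209] pointing down, gripper open.
Joint ranges: [-2.96, 2.96], [-0.34, 2.1], [-1.41, 1.46], [0.24, 2.44], [-1.37, 4.51], [0.17, 1.92], [-2.96, 2.96]. Speed limits (rad/s): [2.39, 2.39, 3.14, 3.14, 3.14, 3.14, 3.14].

## Interface

Orientations are given as a rotation vector (axis times angle).
In Python, from bench import r gives the robot as it stands.
- The arm moves only by the tool step_arm, never from a script. Its argument "moves" is a list of rows, each a list of 7 numbers: the shift along the tool's x, y, z in mm, then the turn, a rotation vector about the tool's x, y, z in rad, then the finger opening in mm, from 0 to 85.4. A call has 1 to 8 rows; each row is the pose to reach, as a shift and turn from the pose commanded when the call began, along the tool's axes at that moment; what a row does not reach only later rows make up. A row lasts 1/10 s, in which the tool goes at most 50 mm and 8.59 degrees, less where a joint would pass 70% of its speed; a pose out of reach is approached as far as the arm can. A call with a gripper value outside its range is refused whole. The fingers move at their own pace and stop on an object; "grip_force" is the grip in N (left out, the last holds). Time passes only in rows, so rows that repeat a pose let the fingers close. It gives the time, the measured TCP pose, the force, the opening and the grip force at its end, in the units of the state.
- r.get_obs(): the state, without advancing time (a new reading comes with each control period).
- r.grab_frame(name): name is "scene" or "top"; returns a dict with "image" (420x560x3 uint8, red, green, blue), "depth" (420x560 float32, m along the optical axis (not along the pixel's ray), 0 where there is no reading), "mtx" (3x3 intrinsics, pixels), "k1" (the pictures are not rectified: a ray, as slopes to the right and down, at radius r is drawn at 1 + k1 r^2 times it, then the intrinsics apply), "rvec" (rotation vector, rad) and "tvec" (3), from world to camera coordinates, as OpenCV has them. Camera axes: x right, y down, z forward; pixel columns grow to the right and rows downward; lengths in m; the calibration is good to about 2 mm. A picture is of the moment at which its call begins.
- r.hand_in(): hands the job in; it is judged then, once.
The state is a dict: "clock": time; "joints": joint angles; "qvel": joint speeds; "tau": joint torques, N m; "tcp_pos": TCP position; "orientation": TCP orientation; "contact_force": force on the tool from outside, world axes, zero at the start; "moment": the same for the moment, N m; "grip_width": finger opening in m; "gripper_force": force on a finger pad.
Only numpy, scipy, OpenCV 4.12 (cv2) and the standard library are available. Lean on these libraries where they do the work, as an engineer would, in place of code of your own. Each camera call takes 0.05 s, during which the arm holds its last target. There are 200 camera calls.

## Working session

There is one attempt and no reset: what is moved stays moved. The work goes in short steps, Python scripts to look and compute and a tool call to move; the robot and the scene stay as the last step left them, time stands still between calls to the robot, and variables do not carry over. Pictures are saved under pics/ and viewed, at most 10 in all, crops included, and the job is handed in when it is done.

Besides the shell and the picture viewer there is one more tool, called as a command line: name --pt "numbers of a row" for each row, then --argument value for the rest. step_arm: Moves the arm, as the interface text tells. Its arguments: {"type":"object","properties":{"moves":{"type":"array","items":{"type":"array","items":{"type":"number"}}},"grip_force":{"type":"number"}},"required":["moves"]}

```bash
mkdir -p pics
cat > h.py <<'E'
import numpy as np, cv2, pickle
from scipy.spatial.transform import Rotation as R
from bench import r
def grab(n):
    f=r.grab_frame(n); pickle.dump(f,open(f'/tmp/{n}.pkl','wb')); return f
def cloud(f):
    h,w=f['depth'].shape; u,v=np.meshgrid(np.arange(w),np.arange(h))
    p=np.stack([u,v],-1).reshape(-1,1,2).astype(float)
    s=cv2.undistortPoints(p,f['mtx'],np.array([f['k1'],0,0,0.])).reshape(h,w,2)
    d=f['depth'][...,None]; c=np.concatenate([s*d,d],-1)
    Rm=cv2.Rodrigues(np.array(f['rvec'],float))[0]
    P=(c-np.array(f['tvec']).reshape(3))@Rm
    P[f['depth']==0]=np.nan; return P
def save(f,n): cv2.imwrite(f'pics/{n}.png',f['image'][...,::-1])
E
python3 - <<'E'
from h import *
for n in('scene','top'): save(grab(n),n+'0')
print(r.get_obs(), r.tcp_to_grasp)
E
```

```text
{'clock': 0.1, 'joints': array([-1.2830912 ,  0.47770915,  0.02236828,  1.55632781, -0.01146577,
        1.10931976, -0.08310088]), 'qvel': array([-1.52478408e-04, -1.31424380e-03,  6.39417776e-05, -1.04195221e-03,
        3.74099863e-04,  7.53775807e-04,  1.67144939e-03]), 'tau': array([ 3.73110117e-03, -5.97763932e+01,  1.61345467e+00, -2.81954277e+01,
        1.28611136e-02,  5.08533034e-03,  8.28396765e-06]), 'tcp_pos': array([0.26006682, 0.62227835, 0.2078395 ]), 'orientation': array([-6.17628334e-01, -3.08011565e+00,  2.55654819e-03]), 'contact_force': array([ 0.43174883, -0.16719293, -0.71524129]), 'moment': array([-0.02590059,  0.02004962,  0.06124149]), 'gripper_force': 0.0, 'grip_width': 0.08543054502429835} 0.0187
```

View pics/scene0.png

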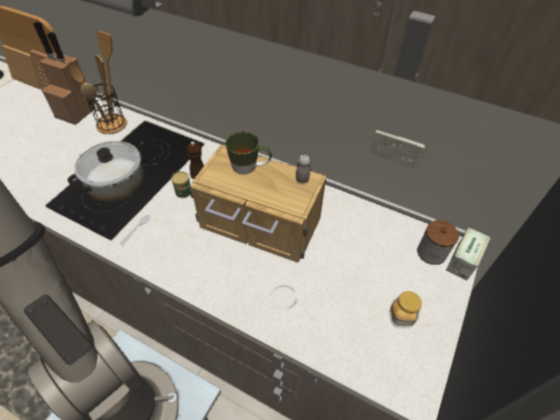

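View pics/top0.png

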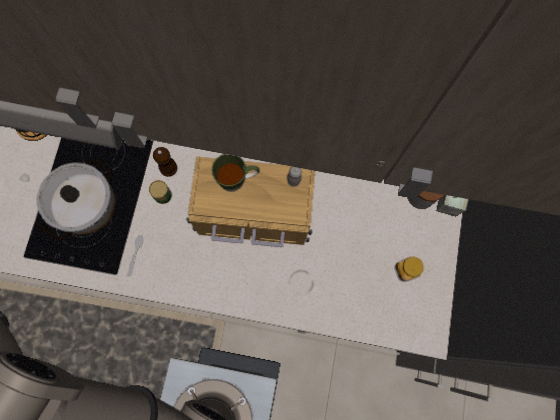

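The scene picture shows the cupboard around pixel (260,200), with both handles at (222,210) and (262,220). A mug and a shaker stand on the roof. In the top picture the handles are at (228,240) and (268,243).

Run:
```python
from h import *
for n in('top','scene'):
    f=pickle.load(open(f'/tmp/{n}.pkl','rb')); P=cloud(f); im=f['image'].astype(int)
    print(n,'cam',-cv2.Rodrigues(np.array(f['rvec']))[0].T@np.array(f['tvec']).ravel())
    box=(185,150,320,250) if n=='top' else (180,130,330,260)
    m=np.zeros(P.shape[:2],bool); m[box[1]:box[3],box[0]:box[2]]=1
    roof=m&(abs(P[...,2]-.2)<.006)&(im[...,0]-im[...,2]>40)
    q=P[roof][:,:2]; rc=cv2.minAreaRect((q*1000).astype(np.float32)); print(len(q),rc,cv2.boxPoints(rc).tolist())
    hm=m&(abs(P[...,2]-.172)<.015)&(abs(im[...,0]-im[...,2])<25)
    k,lab,st,cen=cv2.connectedComponentsWithStats(hm.astype(np.uint8))
    for i in range(1,k):
        if st[i,4]>12:
            q=P[lab==i]; print('h',st[i],np.median(q,0).round(4),q.min(0).round(3),q.max(0).round(3))
    if n=='top':
        for a,(u,v) in dict(mug=(230,173),salt=(295,175),mill=(165,160),tin=(160,190),spoon=(138,242),honey=(410,268)).items(): print(a,P[v,u].round(3))
```

```text
top cam [ 0.25057856 -0.13070171  1.57077021]
6167 ((633.2218627929688, 4.6785430908203125), (190.64585876464844, 340.1980285644531), 4.955677509307861) [[523.5612182617188, 165.90721130371094], [552.9492797851562, -173.0190887451172], [742.8825073242188, -156.5501251220703], [713.4944458007812, 182.3761749267578]]
h [212 225  33  18 199] [0.5002 0.0471 0.1763] [0.488 0.003 0.167] [0.539 0.095 0.184]
h [252 229  33  18 201] [ 0.5109 -0.0658  0.1761] [ 0.5   -0.108  0.166] [ 0.55  -0.014  0.185]
h [309 229   4   5  14] [ 0.566  -0.1764  0.1688] [ 0.563 -0.181  0.159] [ 0.572 -0.172  0.177]
mug [0.669 0.071 0.237]
salt [ 0.683 -0.106  0.28 ]
mill [0.705 0.285 0.129]
tin [0.626 0.293 0.074]
spoon [0.466 0.336 0.009]
honey [ 0.531 -0.481  0.092]
scene cam [-0.05240456 -0.4121902   1.0354483 ]
5200 ((631.99072265625, 5.6945037841796875), (192.42901611328125, 340.62811279296875), 5.39974308013916) [[520.1759643554688, 166.19862365722656], [552.2304077148438, -172.9179229736328], [743.8054809570312, -154.8096160888672], [711.7510375976562, 184.3069305419922]]
h [280 130  50  19 315] [ 0.9004 -0.0284  0.1711] [ 0.894 -0.099  0.157] [0.906 0.077 0.187]
h [205 199  36  22 201] [0.4975 0.0473 0.1767] [0.487 0.004 0.159] [0.539 0.099 0.183]
h [242 211  37  23 216] [ 0.5083 -0.0634  0.1769] [ 0.497 -0.107  0.162] [ 0.552 -0.009  0.182]
h [303 227   4   7  19] [ 0.5626 -0.1753  0.1695] [ 0.56  -0.179  0.158] [ 0.57  -0.17   0.175]
```

```bash
cat >> h.py <<'E'
def plan(pos,ydir,down=True):
    """shift (mm, tool axes) and turn from the measured pose to TCP pos, tool down with tool y along ydir (world yaw)"""
    o=r.get_obs(); R0=R.from_rotvec(o['orientation'])
    y=np.array([np.cos(ydir),np.sin(ydir),0]); z=np.array([0,0,-1.]); Rt=R.from_matrix(np.c_[np.cross(y,z),y,z])
    return (R0.inv().apply(np.array(pos)-o['tcp_pos'])*1000).round(1),(R0.inv()*Rt).as_rotvec().round(4)
E
python3 - <<'E'
from h import *
for n in('top','scene'):
    f=pickle.load(open(f'/tmp/{n}.pkl','rb')); P=cloud(f); im=f['image'].astype(int)
    yaw=.09; A=np.array([[np.cos(yaw),np.sin(yaw)],[-np.sin(yaw),np.cos(yaw)]])
    q=P[(P[...,2]>.164)&(P[...,2]<.19)&(P[...,0]>.47)&(P[...,0]<.56)&(abs(P[...,1])<.13)&(abs(im[...,0]-im[...,2])<25)]
    c=q[:,:2]@A.T
    for s in(1,-1):
        k=c[c[:,1]*s>-.045*s-.0 if 0 else (c[:,1]+.053)*s>0]
        x0=np.percentile(k[:,0],2); b=k[k[:,0]<x0+.012]
        p=np.polyfit(b[:,1],b[:,0],1); print(n,s,len(b),'x',x0,b[:,0].mean(),'y',np.percentile(k[:,1],[2,98]),'slope',p[0], 'world',A.T@[b[:,0].mean(),np.percentile(k[:,1],[2,98]).mean()])
    # door faces
    m=(P[...,2]>.05)&(P[...,2]<.15)&(P[...,0]>.5)&(P[...,0]<.6)&(abs(P[...,1])<.16)
    d=P[m][:,:2]@A.T
    if len(d): print('face',len(d),np.percentile(d[:,0],[5,25,50,75,95]).round(4),d[:,1].min(),d[:,1].max())
print(plan([.497,.048,.28],.09))
E
```

```text
top 1 120 x 0.4943367915721126 0.4989760208038303 y [-0.04154402  0.04624655] slope -0.002503247793491535 world [0.4967452  0.04718899]
top -1 119 x 0.4945973620968274 0.49934239088710164 y [-0.15335741 -0.06554402] slope -0.0005667992365672319 world [ 0.50715869 -0.06412757]
face 660 [0.5372 0.5397 0.5413 0.542  0.5429] -0.20886402013805894 0.11205840277728456
scene 1 121 x 0.4921196366133297 0.4963613200954474 y [-0.04050224  0.04732539] slope 0.008640177897176094 world [0.49404579 0.04801   ]
scene -1 131 x 0.49253111869515454 0.4969365892011142 y [-0.15202547 -0.06411452] slope -0.00537378713154387 world [ 0.50463853 -0.06296867]
face 1774 [0.5356 0.5379 0.5398 0.5409 0.5424] -0.2089673236885893 0.11205213222636708
(array([-440. , -438.7,  -71.4]), array([-1.400e-03,  1.000e-03,  1.085e+00]))
```

step_arm --pt "-27 -27 -6 0 0 0.068 40" --pt "-55 -55 -15 0 0 0.136 40" --pt "-82 -82 -25 0 0 0.204 40" --pt "-110 -110 -36 0 0 0.27 40" --pt "-138 -137 -48 0 0 0.34 40" --pt "-165 -164 -60 0 0 0.41 40" --pt "-192 -192 -71 0 0 0.48 40" --pt "-220 -219 -71 0 0 0.55 40" --grip_force 20

```text
clock: 0.9
tcp_pos: [0.3796, 0.3348, 0.281]
orientation: [1.435, 2.795, 0.004]
contact_force: [0.2, 1.3, 0.7]
grip_width: 0.0404
gripper_force: 0.0
```

Run:
```python
from h import *
print(plan([.4957,.0477,.28],.09), r.get_obs()['joints'].round(3))
```

```text
(array([-301. ,  -73. ,    0.6]), array([ 0.0019, -0.0013,  0.5321])) [-1.046  0.124  0.222  1.875 -0.03   1.143 -0.191]
```

step_arm --pt "-39 -9 0 0 0 0.07 35" --pt "-78 -19 0 0 0 0.14 32" --pt "-117 -28 0 0 0 0.21 32" --pt "-156 -38 0 0 0 0.28 32" --pt "-195 -47 0 0 0 0.35 32" --pt "-234 -57 0 0 0 0.42 32" --pt "-270 -66 0 0 0 0.48 32" --pt "-301 -73 0.6 0.002 -0.001 0.532 32"

```text
clock: 1.7
tcp_pos: [0.4958, 0.0468, 0.279]
orientation: [-2.12, -2.318, 0.004]
contact_force: [1.0, -0.0, 0.6]
grip_width: 0.0319
gripper_force: 0.0
```

Run:
```python
from h import *
print(plan([.4957,.0477,.153],.09), r.get_obs()['joints'].round(3),r.get_obs()['contact_force'])
```

```text
(array([  1.1,   0.2, 126. ]), array([-0.0018,  0.0015, -0.0008])) [-0.695  0.114  0.525  1.907 -0.061  1.139 -0.058] [ 0.99914961 -0.04630833  0.55418065]
```

step_arm --pt "1 0 40 0 0 0 32" --pt "1 0 75 0 0 0 32" --pt "1 0 100 0 0 0 32" --pt "1 0 115 0 0 0 32" --pt "1 0 126 0 0 0 32" --pt "1 0 126 0 0 0 32"

```text
clock: 2.3
tcp_pos: [0.4944, 0.0497, 0.1519]
orientation: [-2.115, -2.321, 0.007]
contact_force: [0.0, 0.5, 0.5]
grip_width: 0.0322
gripper_force: 0.0
```

Run:
```python
from h import *
o=r.get_obs();print(o['tcp_pos'],o['contact_force'],o['joints'].round(3))
f=grab('scene');im=f['image'][140:270,150:340];cv2.imwrite('pics/s1.png',cv2.resize(im[...,::-1],None,fx=4,fy=4,interpolation=cv2.INTER_CUBIC))
```

```text
[0.49438945 0.04971281 0.15186134] [0.03366026 0.4732225  0.53361424] [-0.647  0.275  0.499  2.055 -0.17   0.856  0.042]
```

View pics/s1.png

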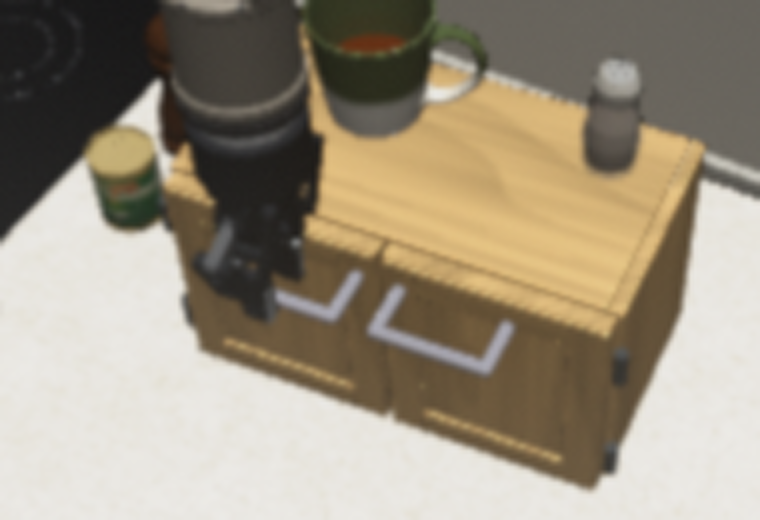

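The crop shows the fingers straddling the left bar, with the front finger at about (255,300), in front of it. I'll close on it now.

step_arm --pt "0 0 0 0 0 0 20" --pt "0 0 0 0 0 0 10" --pt "0 0 0 0 0 0 5" --pt "0 0 0 0 0 0 5" --pt "0 0 0 0 0 0 5" --pt "0 0 0 0 0 0 5" --grip_force 25

```text
clock: 2.95
tcp_pos: [0.4956, 0.05, 0.1536]
orientation: [-2.116, -2.322, 0.002]
contact_force: [-2.8, -0.3, 5.4]
grip_width: 0.0048
gripper_force: 3.3
```

step_arm --pt "0 0 0 0 0 0 2" --pt "0 0 0 0 0 0 2" --pt "0 0 0 0 0 0 2"

```text
clock: 3.25
tcp_pos: [0.4957, 0.0501, 0.1541]
orientation: [-2.116, -2.322, 0.002]
contact_force: [-4.2, -1.0, 10.9]
grip_width: 0.0022
gripper_force: 6.8
```

Run:
```python
from h import *
f=grab('top');im=f['image'][190:270,180:320];a=cv2.resize(im[...,::-1],None,fx=5,fy=3.6,interpolation=cv2.INTER_CUBIC)
f=grab('scene');im=f['image'][170:240,180:320];b=cv2.resize(im[...,::-1],None,fx=5,fy=4,interpolation=cv2.INTER_CUBIC)
cv2.imwrite('pics/s2.png',np.vstack([a,b]))
```

```text
(no output)
```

View pics/s2.png

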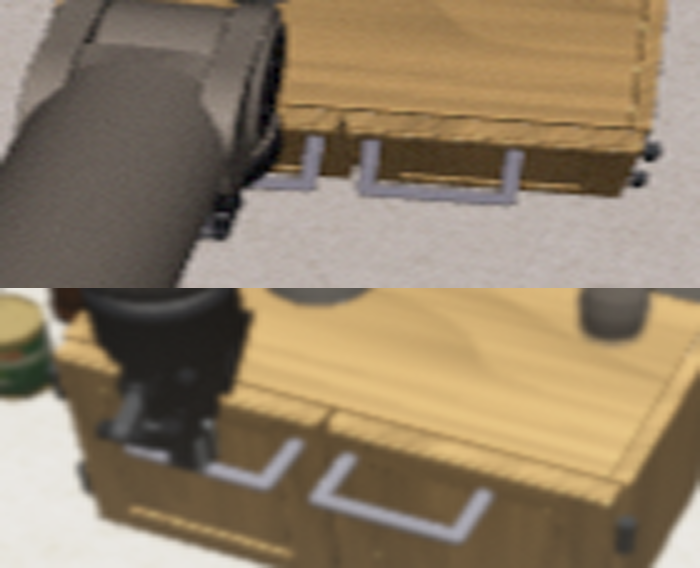

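step_arm --pt "0 0 0 0 0 0 20" --pt "0 0 0 0 0 0 20" --pt "0 0 0 0 0 0 20" --pt "0 0 0 0 0 0 20"

```text
clock: 3.75
tcp_pos: [0.4953, 0.0499, 0.1529]
orientation: [-2.116, -2.322, 0.004]
contact_force: [0.2, 0.1, -0.3]
grip_width: 0.02
gripper_force: 0.0
```

step_arm --pt "0 0 0 0 0 0 12" --pt "0 0 0 0 0 0 12" --pt "0 0 0 0 0 0 12"

```text
clock: 4.05
tcp_pos: [0.4954, 0.0499, 0.153]
orientation: [-2.116, -2.322, 0.004]
contact_force: [-0.4, -0.9, 0.7]
grip_width: 0.012
gripper_force: 0.0
```

step_arm --pt "0 0 0 0 0 0 9" --pt "0 0 0 0 0 0 9" --pt "0 0 0 0 0 0 9"

```text
clock: 4.35
tcp_pos: [0.4954, 0.0499, 0.1531]
orientation: [-2.116, -2.322, 0.003]
contact_force: [-0.5, -0.6, 0.8]
grip_width: 0.0092
gripper_force: 0.0
```

step_arm --pt "0 0 0 0 0 0 20" --pt "0 0 0 0 0 0 20" --pt "0 0 -7 0 0 0 20" --pt "0 0 -7 0 0 0 9" --pt "0 0 -7 0 0 0 9" --pt "0 0 -7 0 0 0 9"

```text
clock: 4.95
tcp_pos: [0.4954, 0.05, 0.1601]
orientation: [2.116, 2.322, -0.003]
contact_force: [-0.1, 0.8, 0.3]
grip_width: 0.0089
gripper_force: 0.0
```

step_arm --pt "0 0 0 0 0 0 5" --pt "0 0 0 0 0 0 5" --pt "0 0 0 0 0 0 5"

```text
clock: 5.25
tcp_pos: [0.4954, 0.0499, 0.16]
orientation: [-2.116, -2.322, 0.004]
contact_force: [0.7, -0.0, -0.3]
grip_width: 0.0052
gripper_force: 0.0
```

Run:
```python
from h import *
f=grab('scene');P=cloud(f);im=f['image'].astype(int)
m=(P[...,0]>.43)&(P[...,0]<.53)&(P[...,1]>-.0)&(P[...,1]<.11)&(P[...,2]>.06)&(P[...,2]<.26)
d=m&(im.max(-1)<85)
q=P[d]; print(len(q))
for z in np.arange(.12,.26,.01):
    k=q[(q[:,2]>=z)&(q[:,2]<z+.01)]
    if len(k): print(z.round(2),len(k),k[:,:2].min(0).round(3),k[:,:2].max(0).round(3))
b=m&(im.min(-1)>90)&(abs(im[...,0]-im[...,2])<30); q=P[b]; print('bar',len(q),q[:,2].min(),np.median(q,0))
im=f['image'][185:230,190:250];cv2.imwrite('pics/s3.png',cv2.resize(im[...,::-1],None,fx=13,fy=13,interpolation=cv2.INTER_CUBIC))
```

```text
212
0.17 1 [0.489 0.055] [0.489 0.055]
0.18 4 [0.488 0.041] [0.505 0.043]
0.19 20 [0.479 0.039] [0.512 0.051]
0.2 26 [0.477 0.038] [0.503 0.055]
0.21 17 [0.481 0.038] [0.504 0.045]
0.22 13 [0.479 0.036] [0.508 0.045]
0.23 51 [0.462 0.033] [0.527 0.059]
0.24 34 [0.455 0.034] [0.53  0.059]
0.25 46 [0.447 0.032] [0.512 0.057]
bar 123 0.16841063539814405 [0.49577361 0.02483078 0.17676531]
```

View pics/s3.png

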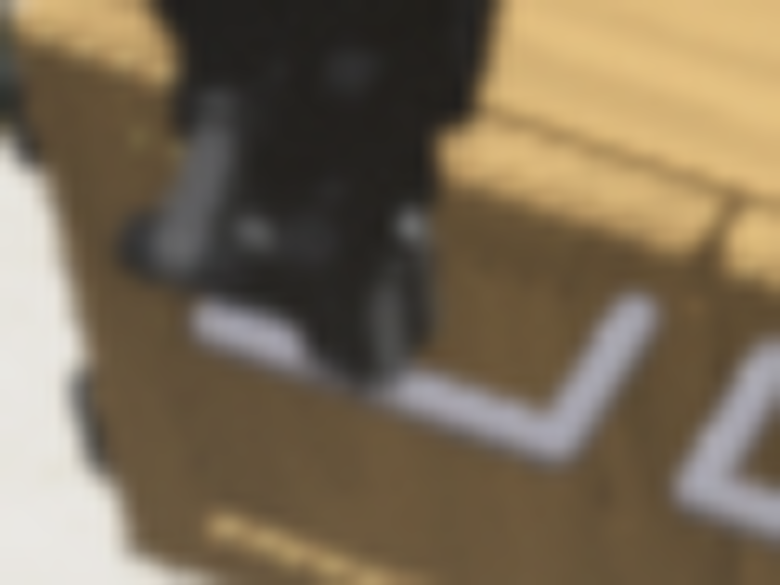

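The crop shows the fingertips ending on top of the bar at about (360,380), so the true tip is roughly 20 mm higher than reported. I'll open, lower further while watching the force, and close again.

step_arm --pt "0 0 0 0 0 0 32" --pt "0 0 0 0 0 0 32" --pt "0 0 0 0 0 0 32" --pt "0 0 4 0 0 0 32" --pt "0 0 8 0 0 0 32" --pt "0 0 12 0 0 0 32" --pt "0 0 12 0 0 0 32"

```text
clock: 6.0
tcp_pos: [0.4949, 0.0498, 0.1473]
orientation: [-2.115, -2.322, 0.005]
contact_force: [-0.3, -0.8, -0.1]
grip_width: 0.032
gripper_force: 0.0
```

step_arm --pt "0 0 4 0 0 0 32" --pt "0 0 8 0 0 0 32" --pt "0 0 12 0 0 0 32" --pt "0 0 12 0 0 0 32"

```text
clock: 6.4
tcp_pos: [0.4949, 0.0498, 0.1355]
orientation: [-2.115, -2.322, 0.005]
contact_force: [0.2, 0.0, -0.4]
grip_width: 0.0317
gripper_force: 0.0
```

step_arm --pt "0 0 0 0 0 0 20" --pt "0 0 0 0 0 0 12" --pt "0 0 0 0 0 0 7" --pt "0 0 0 0 0 0 7" --pt "0 0 0 0 0 0 7" --pt "0 0 0 0 0 0 7"

```text
clock: 7.0
tcp_pos: [0.4953, 0.0498, 0.1362]
orientation: [-2.116, -2.322, 0.004]
contact_force: [-2.4, -0.1, 3.2]
grip_width: 0.0088
gripper_force: 24.5
```

Gripped at 8.8 mm with 24.5 N. Now I'll pull gently.

step_arm --pt "0 -1 0 0 0 0 7" --pt "0 -2 0 0 0 0 7" --pt "0 -3 0 0 0 0 7" --pt "0 -3 0 0 0 0 7"

```text
clock: 7.4
tcp_pos: [0.4932, 0.0505, 0.1363]
orientation: [2.115, 2.322, -0.0]
contact_force: [3.8, 3.7, -1.1]
grip_width: 0.0085
gripper_force: 24.7
```

step_arm --pt "0 -1 0 0 0 0 7" --pt "0 -2 0 0 0 0 7" --pt "0 -2.5 0 0 0 0 7" --pt "0 -2.5 0 0 0 0 7"

```text
clock: 7.8
tcp_pos: [0.4913, 0.0512, 0.1363]
orientation: [2.115, 2.322, 0.002]
contact_force: [6.2, 6.0, -4.0]
grip_width: 0.0089
gripper_force: 26.0
```

step_arm --pt "1.2 0.3 0 0 0 0.022 7" --pt "2.3 0.6 0 0 0 0.045 7" --pt "2.3 0.6 0 0 0 0.045 7"

```text
clock: 8.1
tcp_pos: [0.4902, 0.0516, 0.1362]
orientation: [-2.168, -2.274, 0.004]
contact_force: [0.3, 0.8, 3.0]
grip_width: 0.0089
gripper_force: 24.6
```

step_arm --pt "0.6 -1.2 0 0 0 0.011 7" --pt "1.1 -2.4 0 0 0 0.022 7" --pt "1.1 -2.4 0 0 0 0.022 7"

```text
clock: 8.4
tcp_pos: [0.4876, 0.0527, 0.1362]
orientation: [-2.193, -2.25, 0.004]
contact_force: [0.4, 0.9, 4.8]
grip_width: 0.0092
gripper_force: 24.8
```

step_arm --pt "0.6 -1.2 0 0 0 0.011 7" --pt "1.1 -2.4 0 0 0 0.022 7" --pt "1.1 -2.4 0 0 0 0.022 7"

```text
clock: 8.7
tcp_pos: [0.4852, 0.0537, 0.1362]
orientation: [-2.218, -2.225, 0.004]
contact_force: [-0.5, -0.4, 4.8]
grip_width: 0.0089
gripper_force: 24.8
```

The left door came 10 mm out with no resistance, so it's the free one. I'll swing it along the arc.

step_arm --pt "3.1 -6.5 0 0 0 0.06 7" --pt "6.7 -12.8 0 0 0 0.12 7" --pt "10.5 -18.9 0 0 0 0.18 7" --pt "14.8 -24.7 0 0 0 0.24 7" --pt "19.4 -30.3 0 0 0 0.3 7" --pt "24.3 -35.6 0 0 0 0.36 7" --pt "29.5 -40.6 0 0 0 0.42 7" --pt "29.5 -40.6 0 0 0 0.42 7"

```text
clock: 9.5
tcp_pos: [0.4439, 0.0835, 0.1362]
orientation: [-2.633, -1.713, 0.005]
contact_force: [-1.7, 0.4, 7.3]
grip_width: 0.009
gripper_force: 25.2
```

Run:
```python
from h import *
print(r.get_obs()['joints'].round(3))
```

```text
[-0.839  0.228  0.593  2.171 -0.177  0.791 -0.55 ]
```

step_arm --pt "3.1 -6.5 0 0 0 0.06 7" --pt "6.7 -12.8 0 0 0 0.12 7" --pt "10.5 -18.9 0 0 0 0.18 7" --pt "14.8 -24.7 0 0 0 0.24 7" --pt "19.4 -30.3 0 0 0 0.3 7" --pt "24.3 -35.6 0 0 0 0.36 7" --pt "29.5 -40.6 0 0 0 0.42 7" --pt "29.5 -40.6 0 0 0 0.42 7"

```text
clock: 10.3
tcp_pos: [0.4186, 0.1271, 0.1362]
orientation: [2.932, 1.127, -0.005]
contact_force: [-3.1, 0.7, 9.8]
grip_width: 0.0086
gripper_force: 25.4
```

Run:
```python
from h import *
print(r.get_obs()['joints'].round(3))
```

```text
[-1.011  0.207  0.655  2.203 -0.178  0.785 -1.077]
```

step_arm --pt "3.1 -6.5 0 0 0 0.06 7" --pt "6.7 -12.8 0 0 0 0.12 7" --pt "10.5 -18.9 0 0 0 0.18 7" --pt "14.8 -24.7 0 0 0 0.24 7" --pt "19.4 -30.3 0 0 0 0.3 7" --pt "24.3 -35.6 0 0 0 0.36 7" --pt "29.5 -40.6 0 0 0 0.42 7" --pt "29.5 -40.6 0 0 0 0.42 7"

```text
clock: 11.1
tcp_pos: [0.4133, 0.1774, 0.1362]
orientation: [3.102, 0.491, -0.005]
contact_force: [-3.8, 1.5, 11.6]
grip_width: 0.0088
gripper_force: 25.6
```

step_arm --pt "3.1 -6.5 0 0 0 0.06 7" --pt "6.7 -12.8 0 0 0 0.12 7" --pt "10.5 -18.9 0 0 0 0.18 7" --pt "10.5 -18.9 0 0 0 0.18 7"

```text
clock: 11.5
tcp_pos: [0.4176, 0.1988, 0.1361]
orientation: [3.134, 0.21, -0.005]
contact_force: [-3.3, 2.6, 11.5]
grip_width: 0.0088
gripper_force: 25.7
```

step_arm --pt "3.1 -6.5 0 0 0 0.06 7" --pt "5.5 -10.7 0 0 0 0.1 7" --pt "5.5 -10.7 0 0 0 0.1 7"

```text
clock: 11.8
tcp_pos: [0.4215, 0.2101, 0.1362]
orientation: [3.14, 0.054, -0.005]
contact_force: [-4.4, 2.2, 11.4]
grip_width: 0.0089
gripper_force: 25.6
```

Run:
```python
from h import *
o=r.get_obs();print(o['joints'].round(3), R.from_rotvec(o['orientation']).as_matrix()[:,1])
```

```text
[-1.227  0.293  0.756  2.136 -0.277  0.812 -1.836] [ 3.42138733e-02 -9.99414259e-01  7.40902510e-04]
```

step_arm --pt "0 0 0 0 0 0 14" --pt "0 0 0 0 0 0 24" --pt "0 0 0 0 0 0 30" --pt "0 0 0 0 0 0 30"

```text
clock: 12.2
tcp_pos: [0.422, 0.2085, 0.1357]
orientation: [3.139, 0.054, -0.003]
contact_force: [0.3, -0.4, 0.1]
grip_width: 0.0303
gripper_force: 0.0
```

step_arm --pt "0 0 -10 0 0 0 30" --pt "0 0 -25 0 0 0 30" --pt "0 0 -50 0 0 0 30" --pt "0 0 -80 0 0 0 30" --pt "0 0 -110 0 0 0 30" --pt "0 0 -140 0 0 0 30" --pt "0 0 -140 0 0 0 30"

```text
clock: 12.9
tcp_pos: [0.4249, 0.21, 0.2801]
orientation: [-3.137, -0.053, -0.006]
contact_force: [-0.2, -0.1, -0.5]
grip_width: 0.0299
gripper_force: 0.0
```

Run:
```python
from h import *
f=grab('scene');save(f,'s4');f=grab('top');save(f,'t4');P=cloud(f);im=f['image'].astype(int)
m=(P[...,2]>.165)&(P[...,2]<.195)&(P[...,0]<.56)&(P[...,0]>.38)
q=P[m&(P[...,1]>.1)&(P[...,1]<.24)]; print('open door pts',len(q),q.min(0),q.max(0))
```

```text
open door pts 317 [0.38014753 0.10264157 0.16567064] [0.55679872 0.21469946 0.19497359]
```

View pics/s4.png

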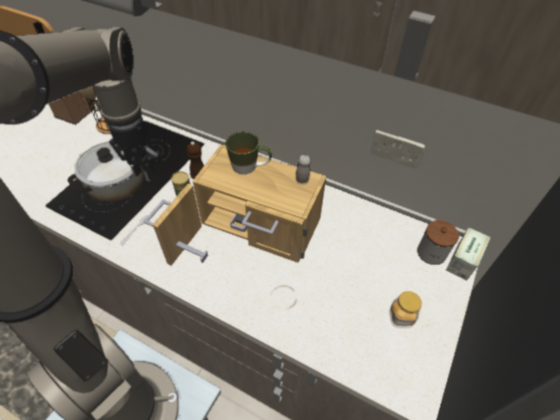

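View pics/t4.png

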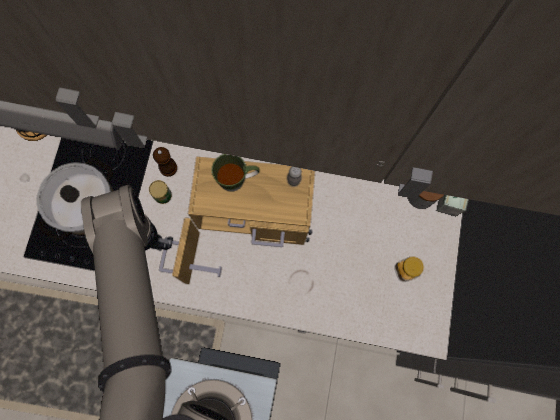

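Both pictures show the left door standing about square: (190,222) to (180,280) in the top view. The right door is shut at (280,232), the other things haven't moved, and the gripper is clear above the bar.

```bash
python3 -c "
from bench import r
print(r.hand_in())"
```

```text
the job is handed in; nothing more can be done
None
```

The left door was the free one: I swung it open by its handle to about 1.63 rad (just past square), never touched the right door, which is still shut, disturbed nothing else, and handed the job in at about 13 s.

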